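# Seat a grinding jar on its key and clamp it

## Task

Put the steel grinding jar into the round cup of the mill station. Lightly press and turn it until you feel the slot in its foot drop over the key on the cup floor and it sits fully down. Only then swing the hinged clamp arm down so that its foot rests on the jar; never force the jar down hard, and leave the bottles and timer where they stand.

Things in the scene. Friction and masses are not known exactly. Their poses are not given: they have to be found in the camera images.
- jar_center (a point): Centre of the loose steel grinding jar, half-way up. It stands upright, 76 mm tall, about 0.4 kg: round body 44 mm in diameter, lid 48 mm in diameter whose top is 50 mm above the underside. A slot 9 mm wide and 8 mm deep runs right across its foot along the jar's x axis; half a turn makes no difference.
- jar_bar (a point): Centre of the upright grip bar on the jar's lid, 25 mm above jar_center. The bar is 40 mm long (along the jar's x, parallel to the slot in the foot), 14 mm thick (along y) and 26 mm high, from the lid's top at 50 mm to 76 mm above the jar's underside. The handiest place to hold and turn the jar.
- station: Fixed mill station. Origin on the bench below the cup's axis; +x points from the cup to the clamp hinge. Grey base plate 172 x 96 x 8 mm (x -60 to +112 mm), round the origin an aluminium block 84 x 84 mm, 34 mm high, with a vertical round bore (the cup) 47 mm in diameter; two grey cheeks 100 mm high carry the clamp hinge.
- cup_floor (a point): Centre of the cup's floor, 8 mm above the bench, 26 mm below the rim. A fixed key bar (38 x 6 mm, 7 mm high) crosses it; its direction is not reported: up to 0.8 rad either way of the station's x. The jar stands 7 mm proud on the key until its slot is within about 0.07 rad of the key, then drops; fully down its underside is on this floor, its top 84 mm above the bench.
- clamp_hinge (a point): Middle of the clamp's hinge axis, 75 mm from the cup axis along the station's +x and 92 mm above the bench; the hinge axis is the station's y.
- clamp_rod (a point): Middle of the steel cross rod at the free end of the clamp arm: 12 mm in diameter, 72 mm long, parallel to the hinge axis, 100 mm from it. It can be pulled over from behind and pushed down from above. The arm is 18 mm wide and 10 mm thick; its rubber foot, 75 mm from the hinge, gives 2 mm on a spring.
- clamp (a joint): Angle of the clamp arm in rad: 0 at its closed stop, level towards the cup with its foot on a fully seated jar, 1.57 upright, about 2 at the start, leaning away from the cup. A friction hinge: it stays where it is left and needs 2 to 3 N at the rod to move. On a jar that stands 7 mm proud it stops near 0.08.
- reagent_bottle: White bottle, 56 mm in diameter, 99 mm tall, bystander; origin at its underside.
- dye_bottle: Small brown bottle, 30 mm in diameter, 66 mm tall, bystander; origin at its underside.
- timer: Flat timer, 66 x 66 x 18 mm, bystander; origin at its underside.

How it is judged (in metres and radians):
On the way:
1. the jar is fully down on the cup floor, over the key, with the clamp still open (z of jar_center in the frame of station between 0.043 and 0.0485 m and horizontal distance between jar_center and cup_floor below 0.004 m and angle between jar_center's own z axis and vertical below 0.06 rad and value of joint clamp above 0.8 rad), for 0.2 s.
At the end, for the whole second after the job is handed in: The jar stands upright (within 0.06 rad) in the cup, within 4 mm of its axis and within 2.5 mm of fully down, and the clamp arm is down on it (joint below 0.045 rad); the jar is at rest (z of jar_center in the frame of station between 0.043 and 0.0485 m and horizontal distance between jar_center and cup_floor below 0.004 m and angle between jar_center's own z axis and vertical below 0.06 rad and value of joint clamp below 0.045 rad and linear speed of jar below 0.02 m/s); the robot touches nothing.
It fails at once if the clamp is swung over (below 0.6 rad) while the jar is not fully down in the cup (value of joint clamp below 0.6 rad and not (z of jar_center in the frame of station below 0.0495 m and horizontal distance between jar_center and cup_floor below 0.005 m)).
It fails at once if the jar is forced: more than 60 N between jar and station (contact force between jar and station above 60 N).
It fails at once if a bottle or the timer is moved more than 20 mm (distance of any of reagent_bottle, dye_bottle, timer from where it was at the start of the episode above 0.02 m).
It also fails if it takes over 72 s, if anything falls off the work surface, if the arm or the gripper's body presses on something with over 40 N, if the wrist force passes 120 N, or if a joint passes its speed limit or range.

## Robot

A 6-joint arm with a two-finger parallel gripper is mounted at the origin on a cart in front of the work surface, level with it; the furniture and walls round the work are solid. World frame = base frame: x ahead of the robot, y to its left, z up, the work surface at z = 0. Lengths are in mm, angles in rad, forces in N, time in s.
With the tool pointing down it reaches from about 325 to 900 mm from the base axis. Payload 6.1 kg.
Tool frame: the origin (TCP) lies at the very end of the fingers, on their centre line; the grasp point (between the pads) lies 19 mm behind it (r.pinch_z is the distance from the TCP to the grasp point, in mm); z points along the fingers, y is the line along which they close (so a half turn about z gives the same grasp; the last joint's range is limited). The gripper opens to 85 mm and grips with 20 to 120 N. Pads are 22 mm wide; open, the fingers measure 114 mm over their backs; the gripper's body (76 mm by 85 mm) begins 54 mm behind the grasp point. The pads swing forward as they close: fully open they stand 13 mm farther back than shut.
Start: joints at [-0.126, 0.22, 1.526, -0, 1.395, -0.126], TCP at [624.993, -0.003, 231.3] pointing down, gripper open.
Joint ranges: [-2.98, 2.98], [-0.91, 2.08], [0.09, 2.57], [-1.24, 4.39], [0.2, 2.65], [-2.68, 2.68]. Speed limits (rad/s): [2.57, 2.57, 3.01, 3.14, 3.14, 3.14].

## Interface

Orientations are given as a unit quaternion [w, x, y, z].
In Python, from workcell import r gives the robot as it stands.
- The arm moves only by the tool apply_moves, never from a script. Its argument "targets" is text: rows parted by semicolons, each of 7 numbers parted by spaces: the opening, from 0 (shut) to 1 (fully open), then the shift along the tool's x, y, z each as a share of 0.5 m, from -1 to 1, then the turn, a rotation vector about the tool's x, y, z each as a share of 180 degrees, from -1 to 1. A call has 1 to 5 rows; each row is the pose to reach, as a shift and turn from the pose commanded when the call began, along the tool's axes at that moment, turning the shorter way round; what a row does not reach only later rows make up. A row lasts 1/8 s, in which the tool goes at most 62.5 mm and 10.7 degrees, less where a joint would pass 70% of its speed; a pose out of reach is approached as far as the arm can. A call with a number of a shift or a turn outside -1 to 1 is refused whole. A call with a gripper value outside its range is refused whole. The fingers move at their own pace and stop on an object; "grip_force" is the grip in N (left out, the last holds). Time passes only in rows, so rows that repeat a pose let the fingers close. It gives the time, the measured TCP pose, the force, the opening and the grip force at its end, in the units of the state.
- r.get_obs(): the state, without advancing time (a new reading comes with each control period).
- r.get_image(name): name is "scene" or "side" or "wrist"; returns (picture, depth): 480x640x3 uint8, red, green, blue; 480x640 float32, mm along the optical axis (not along the pixel's ray), 0 where there is no reading.
- r.camera_params(name): a dict with "fx", "fy", "cx", "cy" (pixels), "origin" and "orientation" of the camera in the world; the wrist camera has in their place "tool_from_camera" (4x4, takes a point from camera to tool coordinates, whose origin is the TCP and whose axes are the flange's). Camera axes: x right, y down, z forward; pixel columns grow to the right and rows downward; lengths in mm; the calibration is good to about 2 mm. A picture is of the moment at which its call begins: read the wrist's pose just before it. camera_params takes no time and is no camera call.
- r.sign_off(): hands the job in; it is judged then, once.
The state is a dict: "t": time; "qpos": joint angles; "dq": joint speeds; "effort": joint torques, N m; "position": TCP position; "orientation": TCP orientation; "contact_force": force on the tool from outside, world axes, zero at the start; "ft_torque": the same for the moment, N m; "opening": opening from 0.0 (shut) to 1.0 (fully open); "grip_force": force on a finger pad.
Only numpy, scipy, OpenCV 4.12 (cv2) and the standard library are available. Lean on these libraries where they do the work, as an engineer would, in place of code of your own. Each camera call takes 0.05 s, during which the arm holds its last target. There are 200 camera calls.

## Working session

There is one attempt and no reset: what is moved stays moved. The work goes in short steps, Python scripts to look and compute and a tool call to move; the robot and the scene stay as the last step left them, time stands still between calls to the robot, and variables do not carry over. Pictures are saved under pics/ and viewed, at most 10 in all, crops included, and the job is handed in when it is done.

Besides the shell and the picture viewer there is one more tool, called by a JSON object that holds its "method" and its "body". apply_moves: Moves the arm, as the interface text tells. Its arguments: {"type":"object","properties":{"targets":{"type":"string"},"grip_force":{"type":"number"}},"required":["targets"]}

```bash
mkdir -p pics; ls; python3 - <<'E'
from workcell import r
import cv2,numpy as np
print(r.get_obs())
for n in("scene","side","wrist"):
    p,d=r.get_image(n); np.savez(f"{n}0.npz",p=p,d=d); cv2.imwrite(f"pics/{n}0.png",p[:,:,::-1]); print(n,r.camera_params(n))
E
```

```text
pics
{'t': 0.0, 'qpos': array([-1.26093092e-01,  2.21218896e-01,  1.52763634e+00,  3.22373953e-05,
        1.39471334e+00, -1.26101800e-01]), 'dq': array([-0.00022628,  0.00100656,  0.00092592,  0.00043668,  0.00036726,
        0.00171405]), 'effort': array([-5.06932320e-04, -4.96913910e+01, -3.89390445e+01, -4.46828235e-04,
        1.12446505e-02,  2.49123751e-06]), 'position': array([6.24380903e+02, 8.96526687e-02, 2.30190383e+02]), 'orientation': array([-7.90622336e-04,  7.07105365e-01,  7.07107507e-01, -5.92646784e-04]), 'contact_force': array([-0.54501211, -0.08520951, -0.43922433]), 'ft_torque': array([ 0.02297782, -0.0199214 ,  0.02092103]), 'grip_force': 0.0, 'opening': 0.99857088085455}
scene {'fx': 457.89888413378264, 'fy': 457.89888413378264, 'cx': 314.14727418572096, 'cy': 242.9817713344146, 'origin': array([ -44.20026004, -618.82305214,  584.14111129]), 'orientation': array([-0.44691694,  0.80537891, -0.33988842,  0.19001558])}
side {'fx': 597.1773382553229, 'fy': 597.1773382553229, 'cx': 330.6893017395709, 'cy': 240.7144309952718, 'origin': array([407.65547251, 977.64160439, 852.17359948]), 'orientation': array([ 0.01660074, -0.05659826,  0.88588535, -0.46013932])}
wrist {'fx': 337.07810395113466, 'fy': 337.07810395113466, 'cx': 319.401146973651, 'cy': 240.22209975013712, 'tool_from_camera': array([[-9.02095305e-05, -9.64059515e-01, -2.65686363e-01,
         6.82205537e+01],
       [ 9.99999995e-01, -9.68548999e-05,  1.19101248e-05,
        -3.60289755e-01],
       [-3.72150952e-05, -2.65686361e-01,  9.64059519e-01,
        -1.42528751e+02],
       [ 0.00000000e+00,  0.00000000e+00,  0.00000000e+00,
         1.00000000e+00]])}
```

View pics/scene0.png

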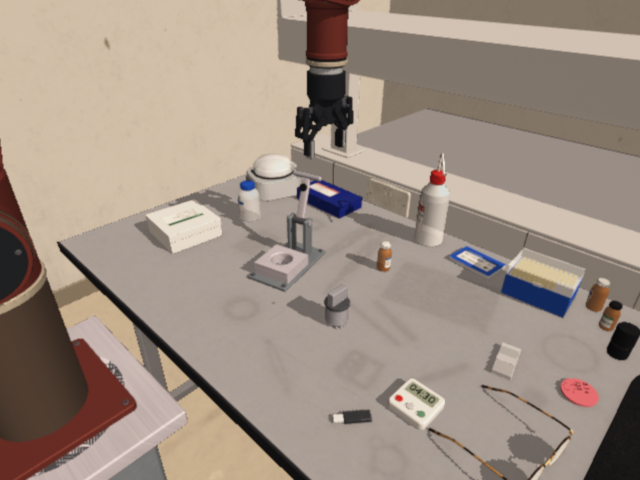

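View pics/side0.png

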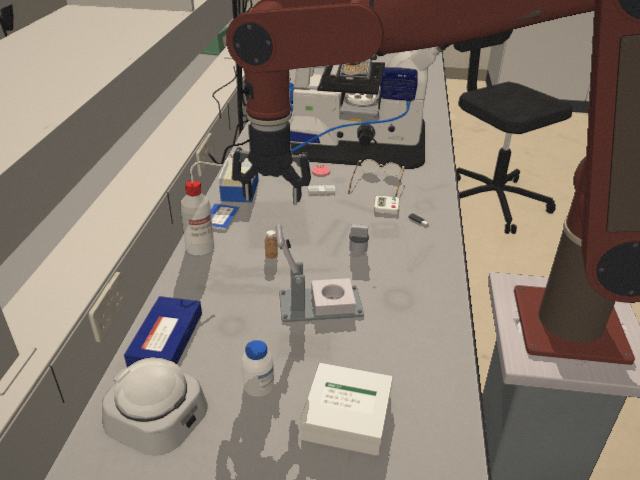

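View pics/wrist0.png

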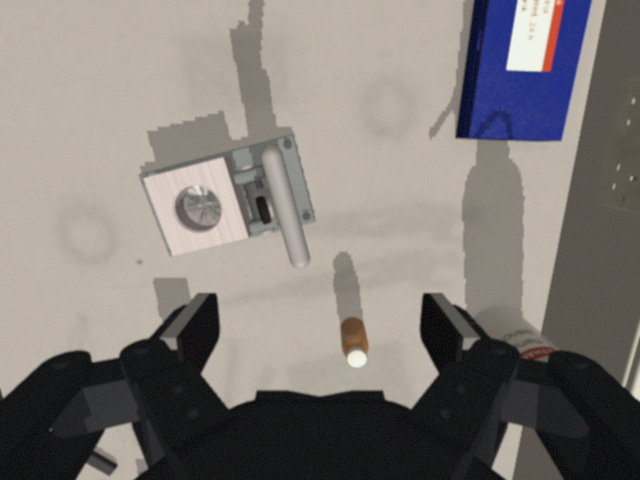

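Scene shows the mill station (block at ~(280,263)), jar at ~(337,307) with its bar on top, dye bottle at (385,257), timer at (417,403). The wrist sees the cup at (198,207) and the rod end to end from (270,152) to (300,262); key not resolvable at this scale.

```bash
cat > h.py <<'E'
from workcell import r
import cv2,numpy as np
from scipy.spatial.transform import Rotation as R
def rot(q): return R.from_quat([q[1],q[2],q[3],q[0]]).as_matrix()
def cam(n,o=None):
    c=r.camera_params(n); K=(c["fx"],c["fy"],c["cx"],c["cy"])
    if n=="wrist":
        o=o or r.get_obs(); T=c["tool_from_camera"]; Rt=rot(o["orientation"])
        return K,Rt@T[:3,:3],Rt@T[:3,3]+o["position"]
    return K,rot(c["orientation"]),np.array(c["origin"])
def pts(c,d):
    K,Rc,t=c; v,u=np.mgrid[:480,:640]
    P=np.stack([(u-K[2])/K[0]*d,(v-K[3])/K[1]*d,d],-1)
    return P@Rc.T+t
def ray(c,uv,z):
    K,Rc,t=c; uv=np.atleast_2d(uv).astype(float)
    D=np.c_[(uv[:,0]-K[2])/K[0],(uv[:,1]-K[3])/K[1],np.ones(len(uv))]@Rc.T
    return t+D*((z-t[2])/D[:,2])[:,None]
def proj(c,X):
    K,Rc,t=c; p=(np.asarray(X)-t)@Rc; return K[0]*p[...,0]/p[...,2]+K[2],K[1]*p[...,1]/p[...,2]+K[3]
def shot(n,tag):
    o=r.get_obs() ; p,d=r.get_image(n); cv2.imwrite(f"pics/{n}{tag}.png",p[:,:,::-1]); np.savez(f"{n}{tag}.npz",p=p,d=d); return p,d,cam(n,o)
def rect(P,m):
    q=P[m][:,:2]; b=cv2.minAreaRect(q.astype(np.float32)); return len(q),np.round(b[0],1),np.round(b[1],1),round(b[2],1),q.mean(0).round(1),P[m][:,2].mean().round(1)
E
python3 - <<'E'
from h import *
for n in("wrist","scene","side"):
    f=np.load(n+"0.npz"); P=pts(cam(n),f["d"]); ok=f["d"]>0
    v,u=np.mgrid[:480,:640]
    roi={"wrist":(130,260,140,265),"scene":(240,320,235,290),"side":(300,360,270,325)}[n]
    m=ok&(P[...,2]>29)&(P[...,2]<39)&(u>roi[0])&(u<roi[1])&(v>roi[2])&(v<roi[3])
    k=cv2.morphologyEx(m.astype(np.uint8),cv2.MORPH_OPEN,np.ones((3,3)))>0
    print(n,"block",rect(P,k))
    if n!="wrist":
        roi={"scene":(318,358,280,330),"side":(340,375,218,258)}[n]
        s=ok&(u>roi[0])&(u<roi[1])&(v>roi[2])&(v<roi[3])
        for a,b in((70,80),(45,55),(10,80)):
            mm=s&(P[...,2]>a)&(P[...,2]<b); print(" jar",a,b,rect(P,mm) if mm.sum()>3 else None)
    else:
        c=cam(n)
        print("bore rim",ray(c,[198,207],34),"rod ends",P[152,270],P[262,300], P[205,285])
        x=np.load("wrist0.npz")["p"][170:250,155:245,::-1]; cv2.imwrite("pics/cup.png",cv2.resize(x,None,fx=6,fy=6,interpolation=cv2.INTER_CUBIC))
E
```

```text
wrist block (5280, array([499. ,   8.3]), array([85.2, 84.1]), 13.9, array([499.4,  10. ]), np.float64(33.9))
bore rim [[500.52958481   9.87395858  34.        ]] rod ends [598.47144908  65.95150784 192.14454945] [613.10028035   5.53053027 191.79224125] [605.49544508  38.19411453 192.03873922]
scene block (789, array([516.7,   9.9]), array([126.4,  86.2]), 13.5, array([500.5,   3.7]), np.float64(33.2))
 jar 70 80 (140, array([ 458.7, -190.3]), array([16. , 40.4]), 88.6, array([ 457.1, -191.9]), np.float64(74.4))
 jar 45 55 (232, array([ 454.2, -195.2]), array([37.9, 44.6]), 45.5, array([ 453. , -198.7]), np.float64(49.4))
 jar 10 80 (797, array([ 455.4, -194.5]), array([39.7, 45.3]), 52.1, array([ 451.4, -197.9]), np.float64(46.9))
side block (867, array([509.8,  11.1]), array([109.9,  88.8]), 14.2, array([498.1,  10.3]), np.float64(34.0))
 jar 70 80 (89, array([ 458. , -186.6]), array([22. , 39.2]), 85.4, array([ 458.2, -185.5]), np.float64(74.8))
 jar 45 55 (134, array([ 458.9, -179.7]), array([38.7, 46.4]), 87.0, array([ 458.5, -177.2]), np.float64(50.2))
 jar 10 80 (512, array([ 458.9, -179.7]), array([38.7, 46.4]), 87.0, array([ 457.9, -177.6]), np.float64(47.0))
```

View pics/cup.png

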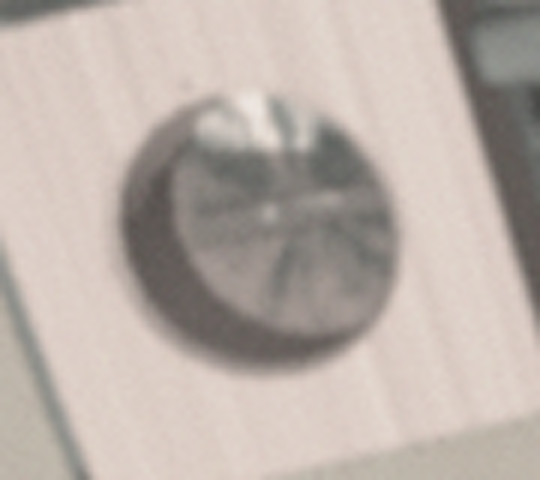

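Crop shows the bore, with radial reflections on the floor; the key's direction is not clear, so I look from straight above.

{"method": "apply_moves", "body": {"targets": "1 -0.116 -0.25 0.08 0 0 0;1 -0.116 -0.25 0.08 0 0 0;1 -0.116 -0.25 0.08 0 0 0;1 -0.116 -0.25 0.08 0 0 0;1 -0.116 -0.25 0.08 0 0 0"}}

```text
t: 0.78
position: [501.1, -58.0, 192.1]
orientation: [0.001, 0.707, 0.707, 0.001]
contact_force: [0.1, -0.5, -0.6]
opening: 0.998
grip_force: 0.0
```

```bash
python3 - <<'E'
from h import *
p,d,c=shot("wrist","1"); P=pts(c,d)
v,u=np.mgrid[:480,:640]; z=P[...,2]
m=(d>0)&(z>30)&(z<38)&(u>200)&(u<480)&(v<290)
n,l,s,_=cv2.connectedComponentsWithStats(m.astype(np.uint8)); i=1+s[1:,4].argmax(); print("block",rect(P,l==i))
cu,cv=proj(c,[499.7,9.3,8]); print(cu,cv)
x0,y0=int(cu)-45,int(cv)-45
dist=np.hypot(P[...,0]-499.7,P[...,1]-9.3)
near=(d>0)&(dist<20)
print(np.histogram(z[near],bins=np.arange(0,40,2)))
k=near&(z>12.5)&(z<18); q=P[k][:,:2]; print(k.sum(),q.mean(0)); w,V=np.linalg.eigh(np.cov(q.T)); print(w,np.degrees(np.arctan2(V[1,1],V[0,1])))
a=cv2.resize(p[y0:y0+90,x0:x0+90,::-1],(540,540),interpolation=cv2.INTER_CUBIC)
b=cv2.resize((np.clip(z[y0:y0+90,x0:x0+90],0,25)*10).astype(np.uint8),(540,540),interpolation=0)
cv2.imwrite("pics/cup1.png",np.hstack([a,cv2.cvtColor(b,8)])[:, :][::1] if 0 else cv2.resize(np.hstack([a,cv2.cvtColor(b,cv2.COLOR_GRAY2BGR)]),(800,400)))
E
```

```text
block (7511, array([498.9,   8.3]), array([84.2, 84.3]), 14.0, array([498.9,  10.3]), np.float64(34.0))
317.97806499545686 148.34618841866504
(array([  0,   0,   6, 540, 646,  23,  34, 230,  16,   0,   0,   0,   0,
         0,   0,   0,   0,   0,   0]), array([ 0,  2,  4,  6,  8, 10, 12, 14, 16, 18, 20, 22, 24, 26, 28, 30, 32,
       34, 36, 38]))
280 [498.93258088   8.3145934 ]
[  2.99939998 119.82378023] -169.40353905784315
```

View pics/cup1.png

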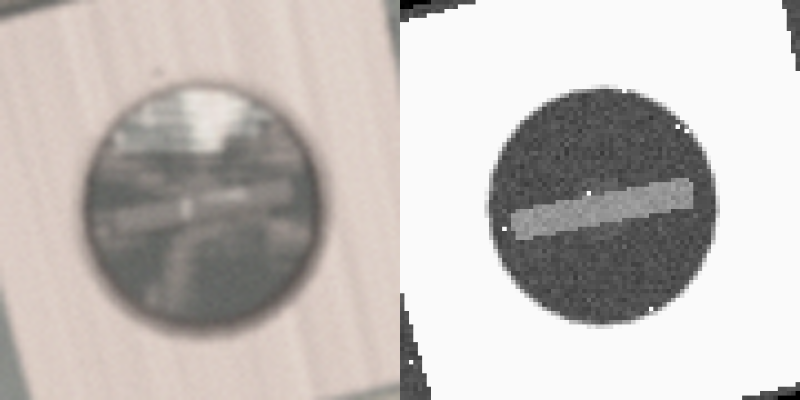

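Depth shows the key as a clear bar, about 10.6° from world x, centred on (498.9, 8.3). Now the same view above the jar.

{"method": "apply_moves", "body": {"targets": "1 -0.394 -0.086 0 0 0 0;1 -0.394 -0.086 0 0 0 0;1 -0.394 -0.086 0 0 0 0;1 -0.394 -0.086 0 0 0 0;1 -0.394 -0.086 0 0 0 0"}}

```text
t: 1.45
position: [457.5, -255.4, 191.3]
orientation: [-0.0, 0.708, 0.707, 0.0]
contact_force: [0.7, 1.1, 0.1]
opening: 1.0
grip_force: 0.0
```

```bash
python3 - <<'E'
from h import *
p,d,c=shot("wrist","2"); P=pts(c,d); z=P[...,2]
print(r.get_obs()["position"])
dist=np.hypot(P[...,0]-458,P[...,1]+187); ok=(d>0)&(dist<40)
print("bar",rect(P,ok&(z>72)&(z<80)));
q=P[ok&(z>72)&(z<80)][:,:2]; w,V=np.linalg.eigh(np.cov(q.T)); print(np.degrees(np.arctan2(V[1,1],V[0,1])))
lid=ok&(z>46)&(z<54);print("lid",rect(P,lid)); print(cv2.minEnclosingCircle(P[lid][:,:2].astype(np.float32)))
E
```

```text
[ 457.59575489 -254.31605511  191.20926013]
bar (1035, array([ 459.6, -188. ]), array([13.7, 39.7]), 89.9, array([ 459.4, -187.7]), np.float64(75.8))
-179.41867523594436
lid (1704, array([ 459.8, -187.7]), array([46.5, 46.7]), 89.8, array([ 459.5, -187.1]), np.float64(49.9))
((459.5521240234375, -187.7978973388672), 23.904094696044922)
```

View pics/wrist2.png

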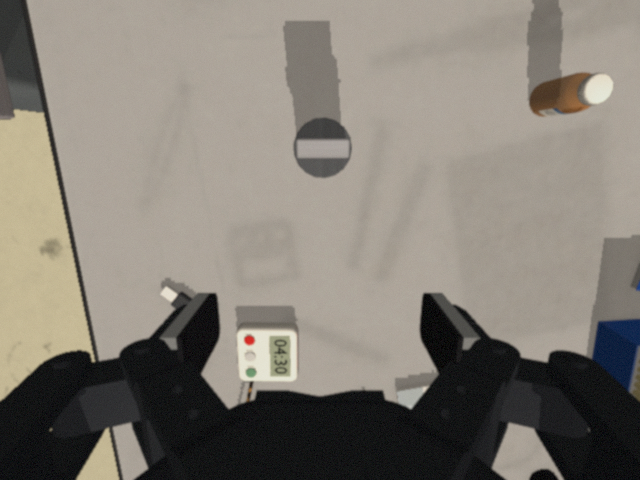

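The jar's lid is at (322,147) with its bar almost exactly along world x; timer and dye bottle are clear of it. I recompute with the commanded poses, which remove the reading noise.

```bash
python3 - <<'E'
from h import *
print([r.get_obs()["position"].round(2) for _ in range(2)])
q=[0,2**-.5,2**-.5,0]
def go(n,pos,ctr,lo,hi,rad):
    d=np.load(n)["d"]; P=pts(cam("wrist",dict(position=np.array(pos),orientation=q)),d)
    m=(d>0)&(P[...,2]>lo)&(P[...,2]<hi)&(np.hypot(P[...,0]-ctr[0],P[...,1]-ctr[1])<rad)
    X=P[m][:,:2]; w,V=np.linalg.eigh(np.cov(X.T)); print(n,lo,rect(P,m),cv2.minEnclosingCircle(X.astype(np.float32)),np.degrees(np.arctan(V[1,1]/V[0,1])).round(2))
go("wrist1.npz",(499.993,-58.003,191.3),(498,8.3),12,18,21)
go("wrist1.npz",(499.993,-58.003,191.3),(498,8.3),4,11,30)
go("wrist1.npz",(499.993,-58.003,191.3),(498,8.3),30,38,62)
go("wrist2.npz",(456.993,-255.003,191.3),(459,-188),72,80,40)
go("wrist2.npz",(456.993,-255.003,191.3),(459,-188),46,54,40)
E
```

```text
[array([ 457.6 , -254.32,  191.21]), array([ 457.6 , -254.32,  191.21])]
wrist1.npz 12 (280, array([497.4,   8.3]), array([37.6,  6. ]), 10.6, array([497.6,   8.3]), np.float64(14.2)) ((497.30511474609375, 8.706955909729004), 18.844676971435547) 10.59
wrist1.npz 4 (1797, array([497.6,   8.3]), array([46.6, 46.5]), 8.4, array([497.5,   8.7]), np.float64(7.4)) ((497.5299987792969, 8.25301456451416), 23.504474639892578) -78.88
wrist1.npz 30 (7500, array([497.6,   8.3]), array([84.2, 84.3]), 14.0, array([497.5,  10.3]), np.float64(33.2)) ((497.4578552246094, 8.586341857910156), 58.93702697753906) 10.74
wrist2.npz 72 (1035, array([ 459. , -187.7]), array([13.7, 39.7]), 90.0, array([ 458.8, -187.4]), np.float64(75.7)) ((458.9720153808594, -187.35520935058594), 20.43224334716797) 0.66
wrist2.npz 46 (1704, array([ 459.2, -187.4]), array([46.5, 46.7]), 89.8, array([ 458.9, -186.8]), np.float64(49.9)) ((458.939208984375, -187.50547790527344), 23.904054641723633) -89.19
```

{"method": "apply_moves", "body": {"targets": "1 0.135 0.004 0.14 0 0 -0.25;1 0.135 0.004 0.14 0 0 -0.25;1 0.135 0.004 0.14 0 0 -0.25;1 0.135 0.004 0.14 0 0 -0.25;1 0.135 0.004 0.14 0 0 -0.25"}}

```text
t: 2.12
position: [459.6, -185.5, 121.4]
orientation: [-0.0, 0.381, 0.924, 0.0]
contact_force: [0.7, 0.1, -0.3]
opening: 1.001
grip_force: 0.0
```

{"method": "apply_moves", "body": {"targets": "1 0 0 0 0 0 -0.25;1 0 0 0 0 0 -0.25;1 0 0 0 0 0 -0.25;1 0 0 0 0 0 -0.25;1 0 0 0 0 0 -0.25"}}

```text
t: 2.75
position: [459.3, -186.7, 121.5]
orientation: [0.0, 0.0, 1.0, 0.0]
contact_force: [-0.5, -0.3, 0.1]
opening: 1.0
grip_force: 0.0
```

{"method": "apply_moves", "body": {"targets": "1 0 0 0 0 0 0;1 0 0 0 0 0 0"}}

```text
t: 3.0
position: [459.1, -187.3, 121.3]
orientation: [0.0, 0.001, 1.0, 0.0]
contact_force: [-0.2, 0.3, 0.1]
opening: 0.999
grip_force: 0.0
```

{"method": "apply_moves", "body": {"targets": "1 0 0 0.08 0 0 0;1 0 0 0.12 0 0 0;1 0 0 0.136 0 0 0;1 0 0 0.136 0 0 0"}}

```text
t: 3.5
position: [458.9, -187.4, 53.2]
orientation: [-0.0, 0.0, 1.0, 0.0]
contact_force: [0.5, 0.1, 0.6]
opening: 0.998
grip_force: 0.0
```

{"method": "apply_moves", "body": {"targets": "0 0 0 0 0 0 0;0 0 0 0 0 0 0;0 0 0 0 0 0 0;0 0 0 0 0 0 0;0 0 0 0 0 0 0", "grip_force": 50}}

```text
t: 4.12
position: [459.2, -187.7, 53.6]
orientation: [0.0, -0.0, 1.0, -0.0]
contact_force: [-0.2, 0.0, 2.9]
opening: 0.153
grip_force: 52.2
```

{"method": "apply_moves", "body": {"targets": "0 0 0 -0.12 0 0 0;0 0 0 -0.14 0 0 0;0 -0.04 0.1 -0.14 0 0 -0.03;0 -0.08 0.2 -0.14 0 0 -0.059;0 -0.08 0.3 -0.14 0 0 -0.059"}}

```text
t: 4.75
position: [498.8, -35.9, 121.9]
orientation: [-0.001, -0.093, 0.996, 0.0]
contact_force: [1.4, -0.1, -3.5]
opening: 0.151
grip_force: 51.3
```

```bash
python3 -c "
from h import *
o=r.get_obs();print(o['position'],o['orientation'],o['opening'])"
```

```text
[498.84916197 -35.86111043 121.90850848] [-6.40011775e-04 -9.28234393e-02  9.95682320e-01  3.42846675e-04] 0.15083636214316565
```

{"method": "apply_moves", "body": {"targets": "0 -0.0167 0.09 0 0 0 0;0 -0.0167 0.09 0.03 0 0 0;0 -0.0167 0.09 0.06 0 0 0;0 -0.0167 0.09 0.06 0 0 0;0 -0.0167 0.09 0.06 0 0 0"}}

```text
t: 5.38
position: [498.8, 7.3, 93.0]
orientation: [-0.0, -0.092, 0.996, 0.0]
contact_force: [0.4, -0.5, -3.9]
opening: 0.151
grip_force: 51.3
```

```bash
python3 - <<'E'
from h import *
print(r.get_obs()["position"],r.get_obs()["contact_force"])
for n,roi in(("scene",(235,345,200,300)),("side",(270,385,240,335))):
    p,d,c=shot(n,"3"); P=pts(c,d)
    v,u=np.mgrid[:480,:640]; z=P[...,2]; X=P-[498.9,8.3,0]
    near=(d>0)&(np.hypot(X[...,0],X[...,1])<32)
    # body width: extents of body between z 45..60 across view direction
    vd=c[1][:2,2]/np.linalg.norm(c[1][:2,2]); pe=np.array([-vd[1],vd[0]])
    m=near&(z>44)&(z<58); s=X[m][:,:2]@pe; print(n,m.sum(),"lateral centre",(np.percentile(s,1)+np.percentile(s,99))/2,np.ptp(s),"along",pe)
    m2=(d>0)&(z>31)&(z<37)&(np.abs(X[...,0])<70)&(np.abs(X[...,1])<60); 
    cv2.imwrite(f"pics/{n}3c.png",cv2.resize(p[roi[2]:roi[3],roi[0]:roi[1],::-1],None,fx=4,fy=4,interpolation=cv2.INTER_CUBIC))
a,b=[cv2.resize(cv2.imread(f"pics/{n}3c.png"),(400,400)) for n in("scene","side")]; cv2.imwrite("pics/c3.png",np.hstack([a,b]))
E
```

```text
[498.81570113   7.26568655  93.00142689] [ 0.36522061 -0.52598451 -3.94776949]
scene 93 lateral centre -2.9851589910380287 40.791436055323096 along [-0.69572985  0.71830354]
side 84 lateral centre -0.5812096581987412 40.02887208167485 along [0.99501771 0.09969829]
```

View pics/c3.png

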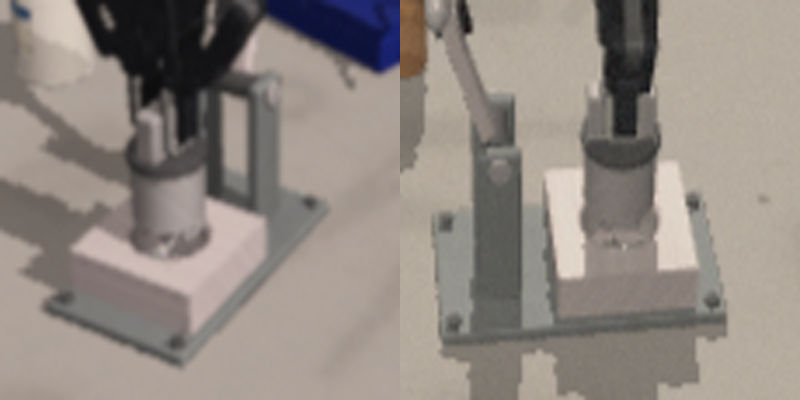

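Jar is over the bore in both views. Lower gently.

{"method": "apply_moves", "body": {"targets": "0 0 0 0.004 0 0 0;0 0 0 0.008 0 0 0;0 0 0 0.012 0 0 0;0 0 0 0.016 0 0 0;0 0 0 0.018 0 0 0"}}

```text
t: 6.1
position: [498.8, 8.3, 84.1]
orientation: [-0.0, -0.093, 0.996, 0.0]
contact_force: [-0.4, 0.8, -3.3]
opening: 0.151
grip_force: 51.4
```

Bottom is at about 31 mm, below the rim (34), with no contact. Continue.

{"method": "apply_moves", "body": {"targets": "0 0 0 0.006 0 0 0;0 0 0 0.012 0 0 0;0 0 0 0.018 0 0 0;0 0 0 0.02 0 0 0;0 0 0 0.022 0 0 0"}}

```text
t: 6.72
position: [498.9, 8.3, 73.2]
orientation: [0.0, -0.093, 0.996, 0.0]
contact_force: [-0.1, -0.9, -4.6]
opening: 0.152
grip_force: 51.4
```

{"method": "apply_moves", "body": {"targets": "0 0 0 0.003 0 0 0;0 0 0 0.006 0 0 0;0 0 0 0.009 0 0 0;0 0 0 0.011 0 0 0;0 0 0 0.013 0 0 0"}}

```text
t: 7.35
position: [498.9, 8.3, 66.7]
orientation: [-0.0, -0.093, 0.996, 0.0]
contact_force: [0.2, 0.5, -3.9]
opening: 0.152
grip_force: 51.4
```

{"method": "apply_moves", "body": {"targets": "0 0 0 0.002 0 0 0;0 0 0 0.005 0 0 0;0 0 0 0.008 0 0 0;0 0 0 0.01 0 0 0;0 0 0 0.01 0 0 0"}}

```text
t: 7.98
position: [498.9, 8.3, 61.8]
orientation: [0.0, -0.093, 0.996, -0.0]
contact_force: [-0.1, 0.8, -4.3]
opening: 0.146
grip_force: 51.5
```

{"method": "apply_moves", "body": {"targets": "0 0 0 0.001 0 0 0;0 0 0 0.002 0 0 0;0 0 0 0.003 0 0 0;0 0 0 0.003 0 0 0"}}

```text
t: 8.48
position: [499.2, 8.1, 61.6]
orientation: [0.0, -0.093, 0.996, -0.0]
contact_force: [-4.2, 0.4, 7.7]
opening: 0.151
grip_force: 53.4
```

Force rises at z ≈ 61.5, the height expected for full seating (proud would be 68). Release and rise.

{"method": "apply_moves", "body": {"targets": "1 0 0 -0.002 0 0 0;1 0 0 -0.002 0 0 0;1 0 0 -0.002 0 0 0;1 0 0 -0.002 0 0 0;1 0 0 -0.002 0 0 0"}}

```text
t: 9.1
position: [498.9, 8.3, 61.2]
orientation: [-0.0, -0.093, 0.996, 0.0]
contact_force: [-0.6, 0.2, -0.6]
opening: 0.996
grip_force: 0.0
```

{"method": "apply_moves", "body": {"targets": "1 0 0 -0.06 0 0 0;1 0 0 -0.16 0 0 0;1 0 0 -0.26 0 0 0;1 0 0 -0.26 0 0 0;1 0 0 -0.26 0 0 0"}}

```text
t: 9.72
position: [498.6, 8.3, 190.9]
orientation: [-0.0, -0.093, 0.996, 0.0]
contact_force: [-1.7, -0.7, -0.9]
opening: 0.996
grip_force: 0.0
```

```bash
python3 - <<'E'
from h import *
p,d,c=shot("wrist","4"); P=pts(c,d); z=P[...,2]; print(r.get_obs()["position"],r.get_obs()["qpos"])
X=P-[498.9,8.3,0]; ok=(d>0)&(np.hypot(X[...,0],X[...,1])<34)
for a,b in((76,92),(53,63)): print(rect(P,ok&(z>a)&(z<b)))
s=np.array([.970,.242]); al=X[...,:2]@s
m=(d>0)&(z>150)&(z<230)&(al>60)&(al<160)&(np.abs(X[...,:2]@[-.242,.97])<50)
print("rod",m.sum(),rect(P,m&(z>180)))
f=P[m]; print(np.c_[f[::80][:,:3],][:12].round(0))
E
```

```text
[498.03594351   8.41261646 189.96087339] [-1.41592546e-01 -5.01551807e-02  1.89432393e+00  3.48484484e-05
  1.29956467e+00 -1.89777800e+00]
(909, array([499.3,   8.7]), array([39.2, 13.4]), 10.8, array([498.4,   8.6]), np.float64(83.7))
(1559, array([498.8,   8.6]), array([45.4, 46.6]), 11.4, array([497.4,   8.6]), np.float64(58.0))
rod 0 (0, array([0., 0.]), array([0., 0.]), 0.0, array([nan, nan]), np.float64(nan))
[]h.py:24: RuntimeWarning: Mean of empty slice.
  q=P[m][:,:2]; b=cv2.minAreaRect(q.astype(np.float32)); return len(q),np.round(b[0],1),np.round(b[1],1),round(b[2],1),q.mean(0).round(1),P[m][:,2].mean().round(1)
  ret = um.true_divide(
  ret = ret.dtype.type(ret / rcount)
```

View pics/wrist4.png

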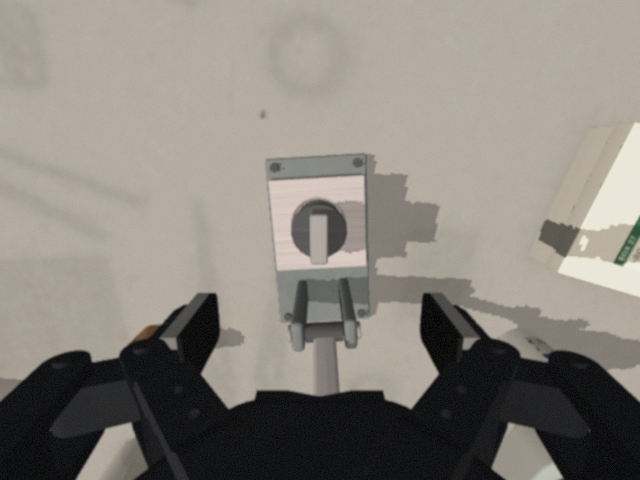

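The jar's bar top measures 83.7 mm with the bar along 10.8°: seated. The rod lies hidden under the hand; its place follows from the hinge. Now shut the fingers, rise and go over behind the rod.

{"method": "apply_moves", "body": {"targets": "0 0 0 -0.068 0 0 0;0 -0.1 0.006 -0.068 0 0 -0.01;0 -0.2 0.012 -0.068 0 0 -0.019;0 -0.283 0.017 -0.068 0 0 -0.019;0 -0.283 0.017 -0.068 0 0 -0.019"}}

```text
t: 10.4
position: [636.7, 43.3, 221.3]
orientation: [-0.003, -0.123, 0.992, 0.001]
contact_force: [-0.5, 0.3, -0.5]
opening: 0.003
grip_force: 0.0
```

{"method": "apply_moves", "body": {"targets": "0 0 0 0 0 0 0;0 0 0 0 0 0 0;0 0 0 0 0 0 0"}}

```text
t: 10.78
position: [635.9, 42.5, 225.8]
orientation: [0.0, -0.122, 0.993, -0.0]
contact_force: [0.8, -0.3, -0.5]
opening: 0.001
grip_force: 0.0
```

```bash
python3 - <<'E'
from h import *
s=np.array([.970,.242])
for n in("scene","side","wrist"):
    p,d,c=shot(n,"5"); P=pts(c,d); z=P[...,2]; X=P[...,:2]-[498.9,8.3]
    a=X@s; b=X@[-.242,.97]
    m=(d>0)&(z>120)&(z<197)&(a>60)&(a<128)&(np.abs(b)<45)
    k=m&(np.abs(b)>14)
    print(n,m.sum(),k.sum()); 
    if k.sum(): print("rod a",np.percentile(a[k],[5,50,95]).round(1),"b",b[k].min().round(1),b[k].max().round(1),"z",np.percentile(z[k],[5,50,95]).round(1))
print(r.get_obs()["position"],r.get_obs()["opening"])
a,b=cv2.imread("pics/scene5.png")[100:300,220:420],cv2.imread("pics/side5.png")[130:330,220:420]
cv2.imwrite("pics/c5.png",np.hstack([cv2.resize(a,(400,400)),cv2.resize(b,(400,400))]))
E
```

```text
scene 417 96
rod a [102.6 105.2 109.7] b -38.4 31.0 z [181.9 187.5 191.7]
side 305 84
rod a [103.5 108.3 113.3] b -33.1 36.1 z [185.9 190.6 193.6]
wrist 4018 1631
rod a [104.  108.6 114.3] b -35.2 36.0 z [187.4 190.8 192.3]
[636.21604502  42.54902611 225.86466109] -0.0006448393225799274
```

View pics/c5.png

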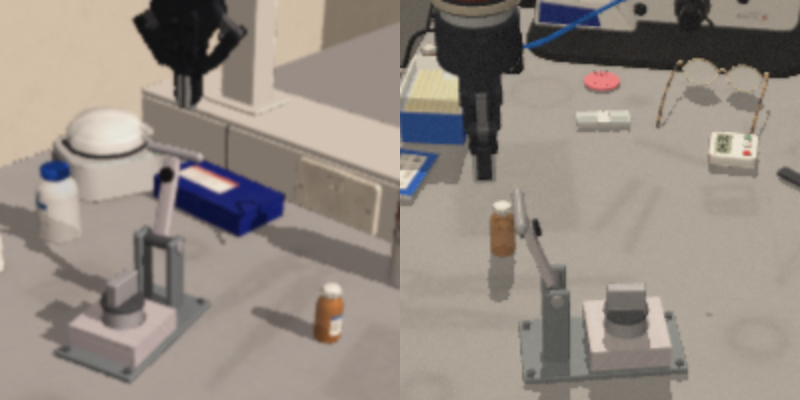

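The hand is above and behind the rod (rod at ~(170,155) left view, (520,200) right view); clamp arm at about 1.91 rad. Lower the shut fingers behind it and pull.

{"method": "apply_moves", "body": {"targets": "0 0 0 0.05 0 0 0;0 0 0 0.106 0 0 0;0 0 0 0.106 0 0 0;0 0.02 0 0.106 0 0 0;0 0.04 0 0.106 0 0 0"}}

```text
t: 11.55
position: [618.0, 37.7, 174.5]
orientation: [0.002, -0.122, 0.992, -0.0]
contact_force: [3.2, 1.1, 3.6]
opening: 0.001
grip_force: 1.9
```

{"method": "apply_moves", "body": {"targets": "0 0.025 0 0 0 0 0;0 0.05 0 0 0 0 0;0 0.075 0 0 0 0 0;0 0.1 0 0 0 0 0;0 0.124 0 0 0 0 0"}}

```text
t: 12.18
position: [555.6, 22.6, 171.7]
orientation: [-0.001, -0.122, 0.993, 0.0]
contact_force: [2.1, 1.1, -1.1]
opening: -0.005
grip_force: 1.2
```

{"method": "apply_moves", "body": {"targets": "0 0.027 0 0.003 0 0 0;0 0.05 0 0.017 0 0 0;0 0.07 0 0.033 0 0 0;0 0.088 0 0.053 0 0 0;0 0.102 0 0.075 0 0 0"}}

```text
t: 12.8
position: [506.5, 10.2, 133.9]
orientation: [-0.0, -0.122, 0.993, -0.0]
contact_force: [0.7, 0.8, 2.0]
opening: 0.003
grip_force: 1.2
```

{"method": "apply_moves", "body": {"targets": "0 0.011 0 0.024 0 0 0;0 0.0186 0 0.0496 0 0 0;0 0.021 0 0.0616 0 0 0;0 0.022 0 0.068 0 0 0;0 0.022 0 0.072 0 0 0"}}

```text
t: 13.42
position: [496.3, 7.8, 99.7]
orientation: [-0.001, -0.122, 0.992, 0.0]
contact_force: [-10.9, 0.4, 22.5]
opening: -0.001
grip_force: 10.8
```

```bash
python3 - <<'E'
from h import *
s=np.array([.970,.242]); print(r.get_obs()["contact_force"],r.get_obs()["position"])
for n in("scene","side"):
    p,d,c=shot(n,"6"); P=pts(c,d); z=P[...,2]; X=P[...,:2]-[498.9,8.3]
    a=X@s; b=X@[-.242,.97]
    m=(d>0)&(z>86)&(z<125)&(a>-45)&(a<-12)&(np.abs(b)<42)&(np.abs(b)>16)
    if m.sum(): print(n,m.sum(),"rod a",np.percentile(a[m],[5,50,95]).round(1),"z",np.percentile(z[m],[2,50,90,98]).round(1))
a,b=cv2.imread("pics/scene6.png")[190:310,225:345],cv2.imread("pics/side6.png")[220:340,270:390]
cv2.imwrite("pics/c6.png",np.hstack([cv2.resize(a,(400,400)),cv2.resize(b,(400,400))]))
E
```

```text
[-10.86556479   0.36414021  22.53684803] [496.28321036   7.77749592  99.73303863]
scene 98 rod a [-32.4 -29.4 -24. ] z [ 91.   97.7 100.4 100.8]
side 76 rod a [-30.8 -25.2 -20.5] z [ 94.2  99.2 101.7 102.7]
```

View pics/c6.png

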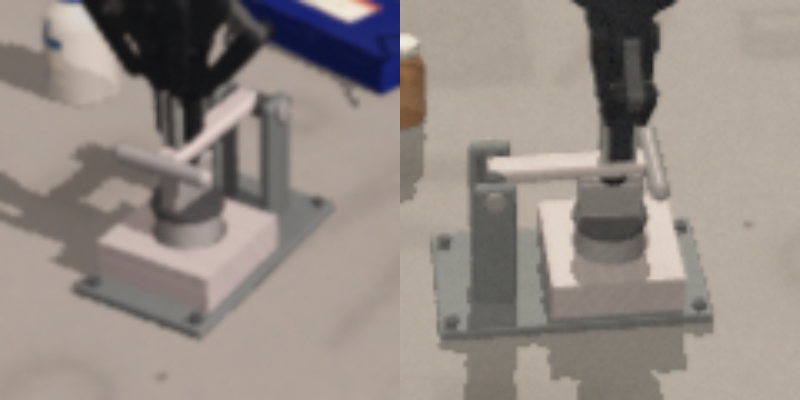

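Rod is nearly level (rod centre ≈ 95 mm, about 0.03 rad). One small further push.

{"method": "apply_moves", "body": {"targets": "0 0.001 0 0.001 0 0 0;0 0.001 0 0.002 0 0 0;0 0.001 0 0.002 0 0 0"}}

```text
t: 13.9
position: [496.3, 7.8, 99.8]
orientation: [-0.0, -0.122, 0.992, 0.0]
contact_force: [-10.1, 0.4, 17.6]
opening: 0.0
grip_force: 8.8
```

{"method": "apply_moves", "body": {"targets": "0 0 0 0.002 0 0 0;0 0 0 0.002 0 0 0;0 0 0 0.002 0 0 0;0 0 0 0.002 0 0 0"}}

```text
t: 14.4
position: [496.3, 7.7, 99.6]
orientation: [-0.0, -0.122, 0.992, -0.0]
contact_force: [-12.9, 2.0, 25.5]
opening: 0.001
grip_force: 12.2
```

{"method": "apply_moves", "body": {"targets": "0 0 0 -0.005 0 0 0;0 0 0 -0.04 0 0 0;0 0 0 -0.14 0 0 0;0 0 0 -0.2 0 0 0;0 0 0 -0.2 0 0 0"}}

```text
t: 15.02
position: [498.6, 7.4, 200.7]
orientation: [0.003, -0.122, 0.992, -0.001]
contact_force: [-0.0, -0.3, -0.0]
opening: -0.004
grip_force: 0.0
```

{"method": "apply_moves", "body": {"targets": "0 0.14 0 0 0 0 0;0 0.14 0 0 0 0 0;0 0.14 0 0 0 0 0;0 0.14 0 0 0 0 0"}}

```text
t: 15.52
position: [429.4, -9.4, 197.3]
orientation: [0.001, -0.122, 0.993, -0.0]
contact_force: [0.8, -0.1, -0.0]
opening: -0.002
grip_force: 0.0
```

```bash
python3 - <<'E'
from h import *
s=np.array([.970,.242]); print(r.get_obs()["position"])
for n in("scene","side","wrist"):
    p,d,c=shot(n,"7"); P=pts(c,d); z=P[...,2]; X=P[...,:2]-[498.9,8.3]
    a=X@s; b=X@[-.242,.97]
    m=(d>0)&(z>86)&(z<125)&(a>-45)&(a<-12)&(np.abs(b)<36)&(np.abs(b)>25)
    t=(d>0)&(z>85)&(z<115)&(a>-10)&(a<50)&(np.abs(b)<7)
    if m.sum(): print(n,m.sum(),"rod z",np.percentile(z[m],[2,50,90,98]).round(1))
    if t.sum()>9: f=np.polyfit(a[t],z[t],1); print(" arm top slope (=-theta)",f.round(4),"z at a=0; n",t.sum(),"block z",np.median(z[(d>0)&(np.abs(z-34)<6)&(np.abs(a)<40)&(np.abs(b)<40)]))
E
```

```text
[429.39379258  -9.36388984 197.28031044]
scene 45 rod z [ 91.2  97.7 100.3 101.3]
 arm top slope (=-theta) [-3.850000e-02  1.007437e+02] z at a=0; n 79 block z 33.506384625428154
side 46 rod z [ 94.   98.5 101.4 102.7]
 arm top slope (=-theta) [2.19000e-02 9.80713e+01] z at a=0; n 175 block z 34.337121108797874
wrist 337 rod z [ 94.3  99.5 101.1 101.8]
 arm top slope (=-theta) [-2.270000e-02  1.010265e+02] z at a=0; n 115 block z 33.995289443347076
```

```bash
python3 - <<'E'
from h import *
s=np.array([.970,.242]); o=r.get_obs(); c=cam("wrist",o)
d=np.median([r.get_image("wrist")[1] for _ in range(12)],0); o=r.get_obs(); c=cam("wrist",o); print(o["position"])
P=pts(c,d); z=P[...,2]; X=P[...,:2]-[498.9,8.3]; a=X@s; b=X@[-.242,.97]
def plane(m,name):
    A=np.c_[a[m],b[m],np.ones(m.sum())]; f=np.linalg.lstsq(A,z[m],rcond=None)[0]; print(name,m.sum(),f.round(4),np.std(z[m]-A@f).round(2))
ok=d>0
plane(ok&(np.abs(z-34)<4)&(np.abs(a)<39)&(np.abs(b)<39),"block")
plane(ok&(np.abs(z-58)<4)&(np.hypot(a,b)<26),"lid")
plane(ok&(z>95)&(z<106)&(a>-14)&(a<55)&(np.abs(b)<7),"arm")
plane(ok&(np.abs(z-84)<3)&(np.hypot(a,b)<24),"bar")
m=ok&(z>85)&(z<110)&(a>-50)&(a<-12)&(np.abs(b)<35)&(np.abs(b)>11)
# rod: circle fit radius 6
from scipy.optimize import least_squares
q=np.c_[a[m],z[m]]; f=least_squares(lambda x:np.hypot(q[:,0]-x[0],q[:,1]-x[1])-6,[-25,93],loss="soft_l1"); print("rod centre",f.x.round(2),m.sum(),np.std(f.fun).round(2),"bottom view z",[np.percentile(z[m],k).round(1) for k in(1,50,99)])
E
```

```text
[428.3448416   -9.35991268 196.84040747]
block 2207 [-2.70000e-03  6.00000e-04  3.39429e+01] 0.64
lid 20 [4.93000e-02 1.40000e-03 5.74426e+01] 1.11
arm 190 [ 4.90000e-03 -1.80000e-03  9.98607e+01] 0.21
bar 0 [0. 0. 0.] nan
rod centre [-24.95  94.74] 369 0.56 bottom view z [np.float64(93.4), np.float64(99.3), np.float64(101.2)]
  ret = _var(a, axis=axis, dtype=dtype, out=out, ddof=ddof,
  arrmean = um.true_divide(arrmean, div, out=arrmean,
  ret = ret.dtype.type(ret / rcount)
```

{"method": "apply_moves", "body": {"targets": "0 -0.18 -0.16 0 0 0 0;0 -0.18 -0.16 0 0 0 0;0 -0.18 -0.16 0 0 0 0;0 -0.18 -0.16 0 0 0 0;0 -0.18 -0.16 0 0 0 0"}}

```text
t: 16.9
position: [534.3, -64.5, 197.2]
orientation: [0.0, -0.122, 0.992, -0.0]
contact_force: [-0.0, 0.4, -0.0]
opening: -0.003
grip_force: 0.0
```

{"method": "apply_moves", "body": {"targets": "0 0 0 0 0 0 0;0 0 0 0 0 0 0;0 0 0 0 0 0 0"}}

```text
t: 17.27
position: [535.0, -65.0, 197.2]
orientation: [0.0, -0.122, 0.992, -0.0]
contact_force: [0.7, -0.5, 0.2]
opening: -0.002
grip_force: 0.0
```

```bash
cat > m.py <<'E'
from h import *
s=np.array([.970,.242])
ds=[];
for _ in range(10): o=r.get_obs(); ds.append(r.get_image("wrist")[1])
d=np.median(ds,0); o=r.get_obs(); c=cam("wrist",o); print(o["position"],o["contact_force"])
P=pts(c,d); z=P[...,2]; X=P[...,:2]-[498.9,8.3]; a=X@s; b=X@[-.242,.97]; ok=d>0
def plane(m,name):
    if m.sum()<15: return print(name,m.sum())
    A=np.c_[a[m],b[m],np.ones(m.sum())]; f=np.linalg.lstsq(A,z[m],rcond=None)[0]; print(name,m.sum(),f.round(4),np.std(z[m]-A@f).round(2),a[m].min().round(),a[m].max().round())
plane(ok&(np.abs(z-34)<3)&(np.abs(a)<39)&(np.abs(b)<39),"block")
plane(ok&(np.abs(z)<4)&(a>-150)&(a<-70)&(np.abs(b)<100),"bench")
plane(ok&(np.abs(z-58)<3)&(np.hypot(a,b)<26),"lid")
plane(ok&(np.abs(z-84)<2)&(np.hypot(a,b)<24),"bar")
m=ok&(z>93)&(z<107)&(a>-16)&(a<60)&(np.abs(b)<7); plane(m,"arm")
for k in range(-15,90,10):
    q=ok&(z>88)&(z<107)&(a>k)&(a<k+10)&(np.abs(b)<7)
    if q.sum()>5: print(k,q.sum(),np.median(z[q]).round(2),end="; ")
from scipy.optimize import least_squares
m=ok&(z>85)&(z<110)&(a>-50)&(a<-12)&(np.abs(b)<34)&(np.abs(b)>11)
q=np.c_[a[m],z[m]]; f=least_squares(lambda x:np.hypot(q[:,0]-x[0],q[:,1]-x[1])-6,[-25,93],loss="soft_l1"); print("rod",f.x.round(2),m.sum(),np.std(f.fun).round(2))
q=ok&(z>85)&(z<107)&(a>62)&(a<90)&(np.abs(np.abs(b)-17)<10); print("cheek top",np.percentile(z[q],[10,50,90]) if q.any() else None)
E
python3 m.py
```

```text
[535.03913243 -65.0959487  196.73887953] [0.28368913 0.46064061 0.23755221]
block 3474 [3.00000e-04 1.10000e-03 3.39331e+01] 0.34 -38.0 39.0
bench 20557 [ 0.      0.0009 -0.0477] 0.29 -150.0 -70.0
lid 755 [-4.3000e-03  4.9700e-02  5.8609e+01] 0.55 -14.0 24.0
bar 48 [ 7.30000e-03 -5.86000e-02  8.25666e+01] 0.77 -13.0 20.0
arm 1879 [-1.880000e-02  1.760000e-02  1.007273e+02] 1.2 -16.0 60.0
-15 283 99.93; -5 265 103.75; 5 246 99.92; 15 245 99.9; 25 235 99.92; 35 241 99.89; 45 224 99.85; 55 216 99.87; 65 204 99.89; 75 102 99.21; rod [-24.87  94.83] 1085 0.34
cheek top [92.73628053 99.00762716 99.95781501]
```

The arm top is flat at 99.9 mm from rod to hinge, so the clamp is at its closed stop. The lid and bar heights fit a fully seated jar, and the robot is clear of everything.

```bash
python3 -c "
from workcell import r
print(r.sign_off())"
```

```text
the job is handed in; nothing more can be done
None
```

I put the jar in the cup, where it dropped over the key and seated fully. I then swung the clamp arm down to its closed stop, backed the robot clear, and handed the job in at about 18 s; no verdict came back.

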